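# Turn round the row of telephone parts

### The job

Move the four parts standing in a row on the green felt discs over to the empty rack with the four bays, one part to a bay and in reverse order: the part now at the left end of its row goes into the right-end bay, the next one into the bay beside it, and so on, left and right as the robot sees them. Stand each part upright in the middle of its bay and let it go, and leave the black receiver cup where it is.

Things in the scene. Friction and masses are not known exactly. Their poses are not given: they have to be found in the camera images.
- plug_mid (a point): Brass plug body standing on its flange: round, 52 high, waist 20 diameter (from 9 to 41 above its foot, where it is gripped), foot flange 28 diameter and 7 high, thin nose 12 diameter on top. Loose, 80 g. The point is on its upright axis, half-way up (26 mm above its foot); z is up.
- tube_mid (a point): White ceramic resistor tube standing on end: plain round tube 50 high, 25 outer and 12 inner diameter. Loose, 45 g. The point is on its upright axis, half-way up (25 mm above its foot); z is up.
- yoke_mid (a point): Steel relay yoke standing as a U open to the top: 48 high, 36 along its own x over the outside of its two upright arms (grip it across these), 24 along its own y. Arms 5 thick, so it is hollow between them. Its x is roughly across the rack. Loose, 75 g. The point is on its upright axis, half-way up (24 mm above its foot); z is up.
- key_mid (a point): Key lever switch, upright: dark steel body 24 x 24 (own x, y) and 34 high, with a thin bright lever (7 diameter) and ball (11) above it, 56 high in all. Loose, 90 g; grip the body. The point is on its upright axis, half-way up (28 mm above its foot); z is up.
- pad_plug: Fixed green felt disc, 48 diameter, 3 thick, under the brass plug body at the start: its place in the first row. Origin: centre of its underside, 10 above the table; y runs along the row, to the left as the robot sees it. The four discs lie 66 apart in a straight row on the first rack, a fixed dark wooden strip 76 x 284 x 10 without dividers (end cheeks 18 high).
- pad_tube: Fixed green felt disc, 48 diameter, 3 thick, under the ceramic tube at the start: its place in the first row. Origin: centre of its underside, 10 above the table; y runs along the row, to the left as the robot sees it. The four discs lie 66 apart in a straight row on the first rack, a fixed dark wooden strip 76 x 284 x 10 without dividers (end cheeks 18 high).
- pad_yoke: Fixed green felt disc, 48 diameter, 3 thick, under the relay yoke at the start: its place in the first row. Origin: centre of its underside, 10 above the table; y runs along the row, to the left as the robot sees it. The four discs lie 66 apart in a straight row on the first rack, a fixed dark wooden strip 76 x 284 x 10 without dividers (end cheeks 18 high).
- pad_key: Fixed green felt disc, 48 diameter, 3 thick, under the key lever switch at the start: its place in the first row. Origin: centre of its underside, 10 above the table; y runs along the row, to the left as the robot sees it. The four discs lie 66 apart in a straight row on the first rack, a fixed dark wooden strip 76 x 284 x 10 without dividers (end cheeks 18 high).
- out_rack: Empty rack: fixed dark wooden strip 76 (own x) x 270 (own y), floor 10 above the table; four bays along y, 60 clear, parted by walls 6 thick, top 22 above the table; front and back open. Bay centres: x = 0, y = +99, +33, -33, -99, each with a thin cork spot. Origin: centre of its underside. y points left as the robot sees it (within about 10 degrees), x away from the robot.
- cup: Bystander: black bakelite receiver cup, open to the top, 60 diameter, 32 high, loose beside the racks. Origin at the centre of its underside.
Things that resemble listed ones, but are neither listed nor needed, are in the scene too. What is shaped like the part that bears key_mid but red is not meant.

How it is judged (in metres and radians):
At the end, for the whole second after the job is handed in: Each part upright (0.15 rad) on its bay's floor (5 mm), within 13 mm of the bay's centre along and across the rack, in the reverse of the left-to-right order of the discs they started on; all released and at rest; cup within 20 mm of its start (((y of each of pad_tube, pad_yoke, pad_key in the frame of pad_plug below 0 m and y of plug_mid in the frame of out_rack between -0.112 and -0.086 m) or (y of each of pad_tube, pad_yoke in the frame of pad_plug below 0 m and y of pad_key in the frame of pad_plug above 0 m and y of plug_mid in the frame of out_rack between -0.046 and -0.02 m) or (y of each of pad_tube, pad_key in the frame of pad_plug below 0 m and y of pad_yoke in the frame of pad_plug above 0 m and y of plug_mid in the frame of out_rack between -0.046 and -0.02 m) or (y of pad_tube in the frame of pad_plug below 0 m and y of each of pad_yoke, pad_key in the frame of pad_plug above 0 m and y of plug_mid in the frame of out_rack between 0.02 and 0.046 m) or (y of pad_tube in the frame of pad_plug above 0 m and y of each of pad_yoke, pad_key in the frame of pad_plug below 0 m and y of plug_mid in the frame of out_rack between -0.046 and -0.02 m) or (y of each of pad_tube, pad_key in the frame of pad_plug above 0 m and y of pad_yoke in the frame of pad_plug below 0 m and y of plug_mid in the frame of out_rack between 0.02 and 0.046 m) or (y of each of pad_tube, pad_yoke in the frame of pad_plug above 0 m and y of pad_key in the frame of pad_plug below 0 m and y of plug_mid in the frame of out_rack between 0.02 and 0.046 m) or (y of each of pad_tube, pad_yoke, pad_key in the frame of pad_plug above 0 m and y of plug_mid in the frame of out_rack between 0.086 and 0.112 m)) and x of plug_mid in the frame of out_rack between -0.013 and 0.013 m and z of plug_mid in the frame of out_rack between 0.031 and 0.041 m and angle between each of plug_mid, tube_mid, yoke_mid, key_mid's own z axis and vertical below 0.15 rad and linear speed of each of plug, tube, yoke, key below 0.02 m/s and angular speed of each of plug, tube, yoke, key below 0.3 rad/s and contact force between each of plug, tube, yoke, key and the fingers below 0.1 N and ((y of each of pad_plug, pad_yoke, pad_key in the frame of pad_tube below 0 m and y of tube_mid in the frame of out_rack between -0.112 and -0.086 m) or (y of each of pad_plug, pad_yoke in the frame of pad_tube below 0 m and y of pad_key in the frame of pad_tube above 0 m and y of tube_mid in the frame of out_rack between -0.046 and -0.02 m) or (y of each of pad_plug, pad_key in the frame of pad_tube below 0 m and y of pad_yoke in the frame of pad_tube above 0 m and y of tube_mid in the frame of out_rack between -0.046 and -0.02 m) or (y of pad_plug in the frame of pad_tube below 0 m and y of each of pad_yoke, pad_key in the frame of pad_tube above 0 m and y of tube_mid in the frame of out_rack between 0.02 and 0.046 m) or (y of pad_plug in the frame of pad_tube above 0 m and y of each of pad_yoke, pad_key in the frame of pad_tube below 0 m and y of tube_mid in the frame of out_rack between -0.046 and -0.02 m) or (y of each of pad_plug, pad_key in the frame of pad_tube above 0 m and y of pad_yoke in the frame of pad_tube below 0 m and y of tube_mid in the frame of out_rack between 0.02 and 0.046 m) or (y of each of pad_plug, pad_yoke in the frame of pad_tube above 0 m and y of pad_key in the frame of pad_tube below 0 m and y of tube_mid in the frame of out_rack between 0.02 and 0.046 m) or (y of each of pad_plug, pad_yoke, pad_key in the frame of pad_tube above 0 m and y of tube_mid in the frame of out_rack between 0.086 and 0.112 m)) and x of tube_mid in the frame of out_rack between -0.013 and 0.013 m and z of tube_mid in the frame of out_rack between 0.03 and 0.04 m and ((y of each of pad_plug, pad_tube, pad_key in the frame of pad_yoke below 0 m and y of yoke_mid in the frame of out_rack between -0.112 and -0.086 m) or (y of each of pad_plug, pad_tube in the frame of pad_yoke below 0 m and y of pad_key in the frame of pad_yoke above 0 m and y of yoke_mid in the frame of out_rack between -0.046 and -0.02 m) or (y of each of pad_plug, pad_key in the frame of pad_yoke below 0 m and y of pad_tube in the frame of pad_yoke above 0 m and y of yoke_mid in the frame of out_rack between -0.046 and -0.02 m) or (y of pad_plug in the frame of pad_yoke below 0 m and y of each of pad_tube, pad_key in the frame of pad_yoke above 0 m and y of yoke_mid in the frame of out_rack between 0.02 and 0.046 m) or (y of pad_plug in the frame of pad_yoke above 0 m and y of each of pad_tube, pad_key in the frame of pad_yoke below 0 m and y of yoke_mid in the frame of out_rack between -0.046 and -0.02 m) or (y of each of pad_plug, pad_key in the frame of pad_yoke above 0 m and y of pad_tube in the frame of pad_yoke below 0 m and y of yoke_mid in the frame of out_rack between 0.02 and 0.046 m) or (y of each of pad_plug, pad_tube in the frame of pad_yoke above 0 m and y of pad_key in the frame of pad_yoke below 0 m and y of yoke_mid in the frame of out_rack between 0.02 and 0.046 m) or (y of each of pad_plug, pad_tube, pad_key in the frame of pad_yoke above 0 m and y of yoke_mid in the frame of out_rack between 0.086 and 0.112 m)) and x of yoke_mid in the frame of out_rack between -0.013 and 0.013 m and z of yoke_mid in the frame of out_rack between 0.029 and 0.039 m and ((y of each of pad_plug, pad_tube, pad_yoke in the frame of pad_key below 0 m and y of key_mid in the frame of out_rack between -0.112 and -0.086 m) or (y of each of pad_plug, pad_tube in the frame of pad_key below 0 m and y of pad_yoke in the frame of pad_key above 0 m and y of key_mid in the frame of out_rack between -0.046 and -0.02 m) or (y of each of pad_plug, pad_yoke in the frame of pad_key below 0 m and y of pad_tube in the frame of pad_key above 0 m and y of key_mid in the frame of out_rack between -0.046 and -0.02 m) or (y of pad_plug in the frame of pad_key below 0 m and y of each of pad_tube, pad_yoke in the frame of pad_key above 0 m and y of key_mid in the frame of out_rack between 0.02 and 0.046 m) or (y of pad_plug in the frame of pad_key above 0 m and y of each of pad_tube, pad_yoke in the frame of pad_key below 0 m and y of key_mid in the frame of out_rack between -0.046 and -0.02 m) or (y of each of pad_plug, pad_yoke in the frame of pad_key above 0 m and y of pad_tube in the frame of pad_key below 0 m and y of key_mid in the frame of out_rack between 0.02 and 0.046 m) or (y of each of pad_plug, pad_tube in the frame of pad_key above 0 m and y of pad_yoke in the frame of pad_key below 0 m and y of key_mid in the frame of out_rack between 0.02 and 0.046 m) or (y of each of pad_plug, pad_tube, pad_yoke in the frame of pad_key above 0 m and y of key_mid in the frame of out_rack between 0.086 and 0.112 m)) and x of key_mid in the frame of out_rack between -0.013 and 0.013 m and z of key_mid in the frame of out_rack between 0.033 and 0.043 m and distance of cup from where it was at the start of the episode below 0.02 m); the robot touches nothing.
It fails at once if the receiver cup is pushed more than 20 mm or tipped over (distance of cup from where it was at the start of the episode above 0.02 m or angle between cup's own z axis and vertical above 0.3 rad).
It also fails if it takes over 83 s, if anything falls off the work surface, if the arm or the gripper's body presses on something with over 40 N, if the wrist force passes 120 N, or if a joint passes its speed limit or range.

### The arm

A 7-joint arm with a two-finger parallel gripper is mounted at the origin on the work surface. World frame = base frame: x ahead of the robot, y to its left, z up, the work surface at z = 0. Lengths are in mm, angles in rad, forces in N, time in s.
With the tool pointing down it reaches from about 350 to 775 mm from the base axis. Payload 3.1 kg.
Tool frame: the origin (TCP) lies between the finger pads; the fingertips stand 17 mm ahead of it and the grasp point (between the pads) lies 2 mm behind it; z points along the fingers, y is the line along which they close (so a half turn about z gives the same grasp; the last joint's range is limited). The gripper opens to 85 mm and grips with 20 to 120 N. Pads are 22 mm wide; open, the fingers measure 114 mm over their backs; the gripper's body (76 mm by 85 mm) begins 54 mm behind the grasp point. The pads swing forward as they close: fully open they stand 13 mm farther back than shut.
Start: joints at [-1.238, 0.311, 0.014, 1.512, -0.004, 1.319, -0.027], TCP at [201.322, 511.846, 248.304] pointing down, gripper open.
Joint ranges: [-2.7, 2.7], [-0.3, 1.91], [-1.27, 1.3], [0.12, 2.57], [-1.44, 4.58], [0.2, 2.03], [-3.05, 3.05]. Speed limits (rad/s): [2.79, 2.79, 3.14, 3.14, 3.14, 3.14, 3.14].

### API

Orientations are given as [roll, pitch, yaw] about the fixed x, y, z axes, in that order (R = Rz(yaw) Ry(pitch) Rx(roll)).
In Python, from cell import ctrl gives the robot as it stands.
- The arm moves only by the tool move_arm, never from a script. Its argument "motion" is a list of rows, each an object with "grip": the finger opening in m, from 0 to 0.0854; "travel": the shift along the world's x, y, z in m, a list of three; "delta_rot": the turn, a rotation vector about the world's x, y, z in rad, a list of three. In form: [{"grip": grip, "travel": [tx, ty, tz], "delta_rot": [rx, ry, rz]}, ...]. A call has 1 to 20 rows; each row shifts and turns the commanded pose from where the row before left it; what a row does not reach is not made up. A row lasts 1/10 s, in which the tool goes at most 50 mm and 8.59 degrees, less where a joint would pass 70% of its speed; a pose out of reach is approached as far as the arm can. A call with a gripper value outside its range is refused whole. The fingers move at their own pace and stop on an object; "squeeze" is the grip in N (left out, the last holds). Time passes only in rows, so rows that do not move let the fingers close. It gives the time, the measured TCP pose, the force, the opening and the grip force at its end, in the units of the state.
- ctrl.observe(): the state, without advancing time (a new reading comes with each control period).
- ctrl.capture(name): name is "scene" or "top" or "wrist"; returns the picture (384x512x3 uint8, blue, green, red); there is no depth.
- ctrl.camera_params(name): a dict with "fx", "fy", "cx", "cy" (pixels), "T" (4x4, takes a point from camera to world coordinates). Camera axes: x right, y up, looking along -z (the intrinsics and any distortion apply to the point x, -y, -z); pixel columns grow to the right and rows downward; lengths in mm; the calibration is good to about 2 mm. The wrist camera is an equidistant fisheye: a pixel r from the principal point sees the ray r / f radians off the axis. A picture is of the moment at which its call begins: read the wrist's pose just before it. camera_params takes no time and is no camera call; for the wrist camera it gives the pose at the moment of the call.
- ctrl.sign_off(): hands the job in; it is judged then, once.
The state is a dict: "t": time; "joints": joint angles; "qvel": joint speeds; "tau": joint torques, N m; "position": TCP position; "tcp_rot": TCP orientation; "force": force on the tool from outside, world axes, zero at the start; "wrist_torque": the same for the moment, N m; "opening": opening from 0.0 (shut) to 1.0 (fully open); "gripper_force": force on a finger pad.
Only numpy, scipy, OpenCV 4.12 (cv2) and the standard library are available. Lean on these libraries where they do the work, as an engineer would, in place of code of your own. Each camera call takes 0.05 s, during which the arm holds its last target. There are 200 camera calls.

## Working session

There is one attempt and no reset: what is moved stays moved. The work goes in short steps, Python scripts to look and compute and a tool call to move; the robot and the scene stay as the last step left them, time stands still between calls to the robot, and variables do not carry over. Pictures are saved under pics/ and viewed, at most 14 in all, crops included, and the job is handed in when it is done.

Besides the shell and the picture viewer there is one more tool, called after "Emit:" by a JSON object that holds its "name" and its "arguments", one argument or row to a line. move_arm: Moves the arm, as the interface text tells. Its arguments: {"type":"object","properties":{"motion":{"type":"array"},"squeeze":{"type":"number"}},"required":["motion"]}

```bash
ls; mkdir -p pics
cat > h.py <<'E'
import numpy as np,cv2
from cell import ctrl
def ray(P,u,v):
    # non-fisheye
    d=np.array([(u-P['cx'])/P['fx'],-(v-P['cy'])/P['fy'],-1.]);T=np.array(P['T'])
    return T[:3,3],T[:3,:3]@d
def onplane(P,u,v,z):
    o,d=ray(P,u,v);return o+d*(z-o[2])/d[2]
E
python3 - <<'E'
from h import *
for n in ("scene","top"):
    im=ctrl.capture(n);cv2.imwrite(f"pics/{n}0.png",im)
    P=ctrl.camera_params(n);print(n,{k:(np.round(v,3).tolist() if k=='T' else v) for k,v in P.items()})
print(ctrl.observe())
E
```

```text
pics
scene {'fx': 462.32440107695476, 'fy': 462.32440107695476, 'cx': 267.2479925845706, 'cy': 190.71498297458552, 'T': [[-0.515, -0.544, 0.662, 1117.145], [0.857, -0.312, 0.41, 221.576], [-0.017, 0.779, 0.627, 580.466], [0.0, 0.0, 0.0, 1.0]]}
top {'fx': 398.1326692320819, 'fy': 398.1326692320819, 'cx': 258.1584813170789, 'cy': 203.43852209457998, 'T': [[0.015, 0.971, -0.239, 378.571], [-1.0, 0.016, 0.001, -105.354], [0.005, 0.239, 0.971, 842.938], [0.0, 0.0, 0.0, 1.0]]}
{'t': 0.1, 'joints': array([-1.23771675,  0.31163203,  0.01400682,  1.51289679, -0.00440751,
        1.31919408, -0.02719116]), 'qvel': array([-1.51939379e-03, -1.04899991e-03,  1.36411099e-04, -3.07854907e-03,
       -2.75751577e-04,  3.35975905e-04,  5.31294953e-05]), 'tau': array([ 6.78693996e-04, -3.80851686e+01,  1.46690723e-01, -2.31243038e+01,
        1.22920444e-02,  8.11166537e-03,  2.27649622e-05]), 'position': array([201.10206032, 511.255036  , 247.33715861]), 'tcp_rot': array([-3.13949497e+00,  8.51730659e-05,  2.76688348e+00]), 'force': array([0.1136682 , 0.15910505, 0.36487732]), 'wrist_torque': array([-0.05069613,  0.04024667,  0.01972579]), 'gripper_force': 0.0, 'opening': 1.0030721295629876}
```

View pics/top0.png

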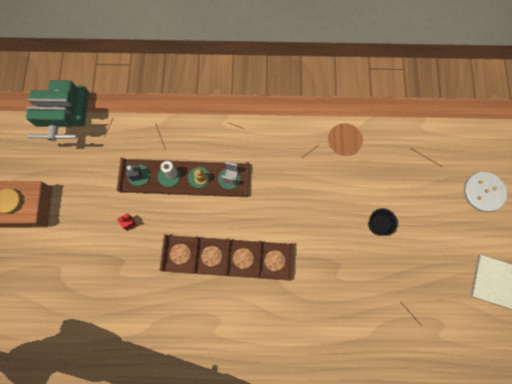

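View pics/scene0.png

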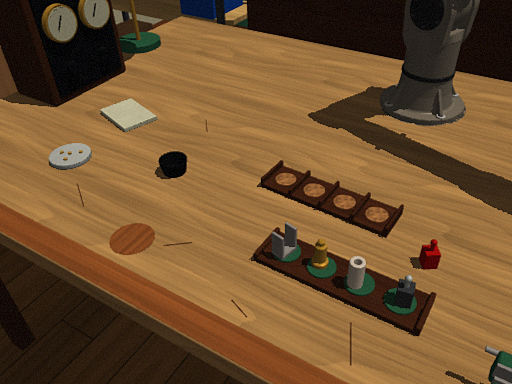

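The top view shows, left to right: key (137,174), tube (168,172), plug (200,177) and yoke (230,175). The out-rack corks are at (180,254) to (275,261) and the cup at (383,222). In reverse order the bays from the left are yoke, plug, tube, key.

```bash
cat >> h.py <<'E'
def blobs(im,lo,hi,amin,roi):
    x0,y0,x1,y1=roi
    m=cv2.inRange(cv2.cvtColor(im,cv2.COLOR_BGR2HSV)[y0:y1,x0:x1],lo,hi)
    cs,_=cv2.findContours(m,cv2.RETR_EXTERNAL,cv2.CHAIN_APPROX_NONE);r=[]
    for c in cs:
        if cv2.contourArea(c)>=amin:
            h=cv2.convexHull(c)
            if len(h)<5: continue
            (a,b),s,t=cv2.fitEllipse(h);r.append((a+x0,b+y0,s))
    return sorted(r)
E
python3 - <<'E'
from h import *
t=cv2.imread("pics/top0.png");s=cv2.imread("pics/scene0.png")
P=ctrl.camera_params("top");S=ctrl.camera_params("scene")
for nm,im,C,ro,rp in (("top",t,P,(150,230,300,285),(110,150,260,200)),("scene",s,S,(255,150,410,235),(245,220,440,335))):
    print(nm)
    for l,lo,hi,roi,z,a in (("cork",(5,60,100),(25,200,255),ro,10.5,60),("pad",(60,60,20),(95,255,255),rp,13,60)):
        for u,v,sz in blobs(im,lo,hi,a,roi):
            p=onplane(C,u,v,z); print(l,round(u,1),round(v,1),np.round(sz,1),np.round(p[:2],1))
print("cup",onplane(P,383,222,32)[:2])
a=cv2.resize(t[145:290,100:310],None,fx=3.6,fy=3.6,interpolation=cv2.INTER_CUBIC);cv2.imwrite("pics/c1.png",a)
b=cv2.resize(s[210:335,245:450],None,fx=3.8,fy=3.8,interpolation=cv2.INTER_CUBIC);cv2.imwrite("pics/c2.png",b)
E
```

```text
top
pad 138.6 175.2 [19.2 21.2] [642.5 155.3]
pad 168.3 176.9 [18.3 20.8] [639.7  90.3]
pad 198.3 177.5 [19.5 20.5] [639.3  25. ]
pad 228.9 178.2 [20.1 21.1] [639.  -41.9]
scene
cork 285.3 178.5 [12.5 20.6] [ 463.4 -139.6]
cork 313.8 189.5 [13.4 21.1] [466.9 -73.5]
cork 326.2 195.0 [112.5 214. ] [470.  -45.2]
cork 344.0 201.2 [14.  22.3] [470.2  -7.9]
cork 376.4 213.8 [14.9 23.3] [473.7  58.2]
pad 286.9 251.7 [20.4 26.9] [641.7 -36.7]
pad 321.3 266.4 [22.8 29.4] [642.3  27.5]
pad 359.0 283.2 [23.6 31. ] [644.1  93.4]
pad 399.7 301.0 [25.2 33.3] [645.4 159. ]
cup [ 543.06197915 -366.3312506 ]
```

View pics/c1.png

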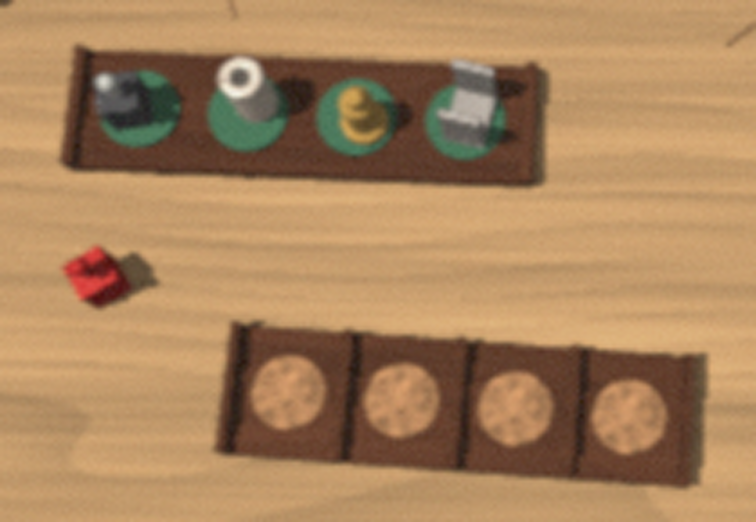

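View pics/c2.png

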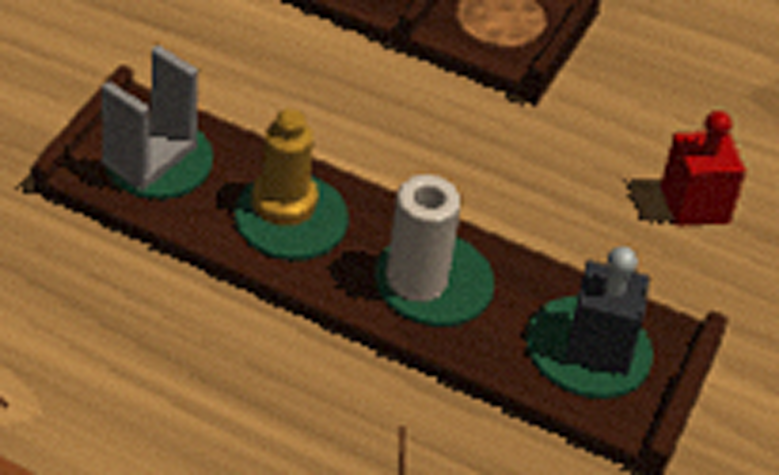

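Parts and bays are now located to a few mm. In the first crop the tube's top ring is at (240,78). The second crop shows the yoke's arms standing across the rack and the key body turned slightly. I'll hover over the row so the wrist camera can refine this.

Emit:
{"name": "move_arm", "arguments": {
  "motion": [
    {"grip":0.085,"travel":[0.028,-0.028,0],"delta_rot":[0,0,-0.075]},
    {"grip":0.085,"travel":[0.028,-0.028,0],"delta_rot":[0,0,-0.075]},
    {"grip":0.085,"travel":[0.028,-0.028,0],"delta_rot":[0,0,-0.075]},
    {"grip":0.085,"travel":[0.028,-0.028,0],"delta_rot":[0,0,-0.075]},
    {"grip":0.085,"travel":[0.028,-0.028,0],"delta_rot":[0,0,-0.075]},
    {"grip":0.085,"travel":[0.028,-0.028,0],"delta_rot":[0,0,-0.075]},
    {"grip":0.085,"travel":[0.028,-0.028,0],"delta_rot":[0,0,-0.075]},
    {"grip":0.085,"travel":[0.028,-0.028,0],"delta_rot":[0,0,-0.075]},
    {"grip":0.085,"travel":[0.028,-0.028,0],"delta_rot":[0,0,-0.075]},
    {"grip":0.085,"travel":[0.028,-0.028,0],"delta_rot":[0,0,-0.075]},
    {"grip":0.085,"travel":[0.028,-0.028,0],"delta_rot":[0,0,-0.075]},
    {"grip":0.085,"travel":[0.028,-0.028,0],"delta_rot":[0,0,-0.075]},
    {"grip":0.085,"travel":[0.024,-0.028,0],"delta_rot":[0,0,-0.075]},
    {"grip":0.085,"travel":[0.02,-0.028,0],"delta_rot":[0,0,-0.075]},
    {"grip":0.085,"travel":[0.01,-0.028,0],"delta_rot":[0,0,-0.075]},
    {"grip":0.085,"travel":[0.0,-0.028,0],"delta_rot":[0,0,-0.075]},
    {"grip":0.085,"travel":[0,0,0],"delta_rot":[0,0,0]},
    {"grip":0.085,"travel":[0,0,0],"delta_rot":[0,0,0]}
  ],
  "squeeze": 30
}}

```text
t: 1.9
position: [590.6, 63.1, 248.2]
tcp_rot: [-3.141, -0.001, 1.565]
force: [-0.9, 0.3, -0.2]
opening: 0.996
gripper_force: 0.0
```

```bash
cat >> h.py <<'E'
def wray(P,u,v):
    a=np.array([(u-P['cx'])/P['fx'],(v-P['cy'])/P['fy']]);th=np.hypot(*a);k=np.sin(th)/max(th,1e-9)
    T=np.array(P['T']);return T[:3,3],T[:3,:3]@np.array([a[0]*k,-a[1]*k,-np.cos(th)])
def wpl(P,u,v,z):
    o,d=wray(P,u,v);return o+d*(z-o[2])/d[2]
def wproj(P,p):
    T=np.array(P['T']);q=T[:3,:3].T@(np.array(p)-T[:3,3]);x,y,z=q[0],-q[1],-q[2]
    r=np.hypot(x,y);th=np.arctan2(r,z);return P['cx']+P['fx']*th*x/r,P['cy']+P['fy']*th*y/r
E
python3 - <<'E'
from h import *
o=ctrl.observe();P=ctrl.camera_params("wrist");im=ctrl.capture("wrist")
cv2.imwrite("pics/w1.png",im);import pickle;pickle.dump(P,open("w1.pkl","wb"))
print(o['t'],o['position'],o['tcp_rot'],o['opening'],{k:(np.round(v,3).tolist() if k=='T' else v) for k,v in P.items()})
cv2.imwrite("pics/w1b.png",cv2.resize(im,(800,600),interpolation=cv2.INTER_CUBIC))
E
```

```text
1.9 [590.59132299  63.08884184 248.15337614] [-3.14058105e+00 -6.79420125e-04  1.56495402e+00] 0.9956436780821828 {'fx': 297.3186396354542, 'fy': 297.3186396354542, 'cx': 256.3988179128415, 'cy': 194.29756818217137, 'T': [[1.0, 0.005, 0.003, 590.428], [-0.006, 0.946, 0.323, 146.903], [-0.001, -0.323, 0.946, 374.802], [0.0, 0.0, 0.0, 1.0]]}
```

View pics/w1b.png

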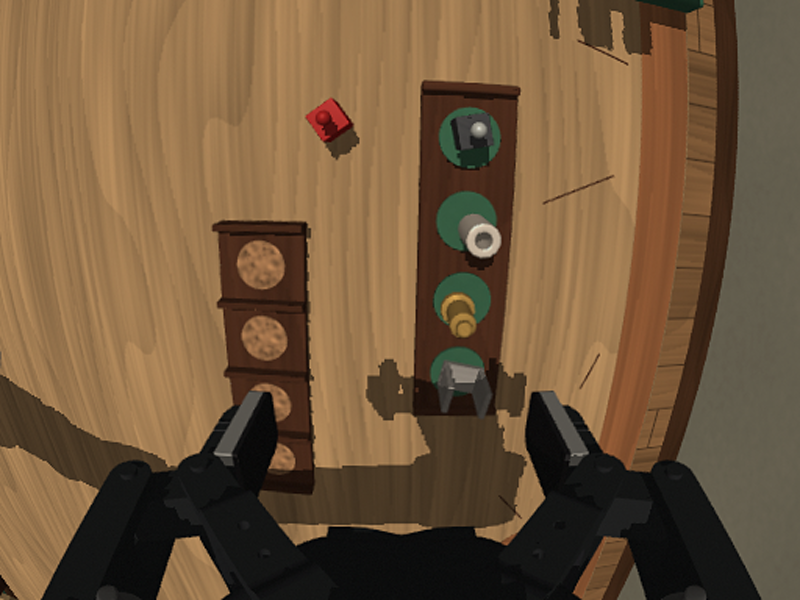

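The wrist view shows key ball (479,130), tube ring (483,240), plug nose (463,326), yoke arm tops around (448,398) and (481,400), and corks (261,265) and (264,339).

Run:
```python
from h import *
import pickle
P=pickle.load(open("w1.pkl","rb"));im=cv2.imread("pics/w1.png")
for l,lo,hi,roi,z in (("cork",(5,60,100),(20,160,255),(146,145,192,270),10.5),("pad",(60,60,15),(95,255,255),(270,60,325,262),13),("brass",(18,120,60),(30,255,255),(275,180,315,225),0)):
    for u,v,s in blobs(im,lo,hi,60,roi):print(l,round(u),round(v),np.round(s),np.round(wpl(P,u,v,z)[:2],1))
k=.64
for n,u,v,z in (("ball",479,130,63.5),("key body top c",471,131,47),("tube top",483,240,63),("nose",463,328,65),("foot",458,305,18)): print(n,np.round(wpl(P,u*k,v*k,z)[:2],1))
T=ctrl.camera_params("top")
for u,v in ((288,392),(401,400),(515,408),(628,416)): print("corktop",np.round(onplane(T,u/3.6+100,v/3.6+145,10.5)[:2],1))
for n,u,v,z in (("tube",240,78,63),("ball",104,82,63.5),("nose",358,93,65)): print(n,np.round(onplane(T,u/3.6+100,v/3.6+145,z)[:2],1))
a=im[55:120,265:335];b=im[205:270,265:335]
cv2.imwrite("pics/c3.png",np.hstack([cv2.resize(x,(400,371),interpolation=cv2.INTER_CUBIC) for x in(a,b)]))
```

```text
cork 166 169 [30. 32.] [472.6  57.6]
cork 169 216 [27. 31.] [469.   -8.2]
cork 172 257 [22. 28.] [466.2 -73.7]
pad 292 237 [30. 34.] [637.8 -38.6]
pad 295 192 [35. 36.] [639.5  26.7]
pad 298 141 [36. 38.] [640.6  92.6]
pad 300 88 [38. 39.] [642.7 157.9]
brass 293 201 [22. 30.] [639.3   9.6]
ball [642.1 161.5]
key body top c [639.2 161.4]
tube top [646.6  86.3]
nose [634.6  22.2]
foot [636.3  23.5]
corktop [472.8  54.9]
corktop [469.2 -10.7]
corktop [465.6 -76.8]
corktop [ 462.  -142.2]
tube [645.9  83.4]
ball [642.  160.8]
nose [637.3  15.2]
```

View pics/c3.png

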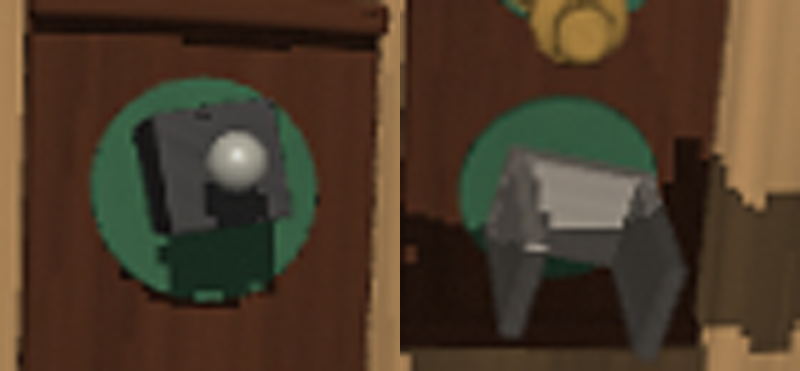

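Emit:
{"name": "move_arm", "arguments": {
  "motion": [
    {"grip":0.085,"travel":[0.013,0.025,-0.02],"delta_rot":[0,0,0.05]},
    {"grip":0.085,"travel":[0.013,0.025,-0.03],"delta_rot":[0,0,0.05]},
    {"grip":0.085,"travel":[0.013,0.025,-0.03],"delta_rot":[0,0,0.05]},
    {"grip":0.085,"travel":[0.012,0.023,-0.03],"delta_rot":[0,0,0.05]},
    {"grip":0.085,"travel":[0,0,-0.025],"delta_rot":[0,0,0]},
    {"grip":0.085,"travel":[0,0,-0.025],"delta_rot":[0,0,0]},
    {"grip":0.085,"travel":[0,0,-0.025],"delta_rot":[0,0,0]},
    {"grip":0.085,"travel":[0,0,-0.018],"delta_rot":[0,0,0]},
    {"grip":0.085,"travel":[0,0,-0.01],"delta_rot":[0,0,0]},
    {"grip":0.085,"travel":[0,0,0],"delta_rot":[0,0,0]},
    {"grip":0.015,"travel":[0,0,0],"delta_rot":[0,0,0]},
    {"grip":0.015,"travel":[0,0,0],"delta_rot":[0,0,0]},
    {"grip":0.015,"travel":[0,0,0],"delta_rot":[0,0,0]},
    {"grip":0.015,"travel":[0,0,0],"delta_rot":[0,0,0]},
    {"grip":0.015,"travel":[0,0,0],"delta_rot":[0,0,0]},
    {"grip":0.015,"travel":[0,0,0],"delta_rot":[0,0,0]},
    {"grip":0.015,"travel":[0,0,0],"delta_rot":[0,0,0]}
  ],
  "squeeze": 30
}}

```text
t: 3.65
position: [642.9, 161.9, 36.2]
tcp_rot: [3.14, -0.0, 1.767]
force: [-0.9, -0.2, 3.9]
opening: 0.275
gripper_force: 29.9
```

Emit:
{"name": "move_arm", "arguments": {
  "motion": [
    {"grip":0.015,"travel":[0,0,0.02],"delta_rot":[0,0,0]},
    {"grip":0.015,"travel":[0,0,0.03],"delta_rot":[0,0,0]},
    {"grip":0.015,"travel":[-0.01,-0.015,0.025],"delta_rot":[0,0,-0.025]},
    {"grip":0.015,"travel":[-0.02,-0.033,0],"delta_rot":[0,0,-0.025]},
    {"grip":0.015,"travel":[-0.02,-0.034,0],"delta_rot":[0,0,-0.025]},
    {"grip":0.015,"travel":[-0.02,-0.034,0],"delta_rot":[0,0,-0.025]},
    {"grip":0.015,"travel":[-0.02,-0.034,0],"delta_rot":[0,0,-0.025]},
    {"grip":0.015,"travel":[-0.02,-0.034,0],"delta_rot":[0,0,-0.025]},
    {"grip":0.015,"travel":[-0.02,-0.034,0],"delta_rot":[0,0,-0.025]},
    {"grip":0.015,"travel":[-0.02,-0.034,0],"delta_rot":[0,0,-0.025]},
    {"grip":0.015,"travel":[-0.02,-0.034,0],"delta_rot":[0,0,-0.025]},
    {"grip":0.015,"travel":[-0.01,-0.015,0],"delta_rot":[0,0,-0.025]},
    {"grip":0.015,"travel":[0,0,0],"delta_rot":[0,0,0]},
    {"grip":0.015,"travel":[0,0,-0.025],"delta_rot":[0,0,0]},
    {"grip":0.015,"travel":[0,0,-0.02],"delta_rot":[0,0,0]},
    {"grip":0.015,"travel":[0,0,0],"delta_rot":[0,0,0]}
  ]
}}

```text
t: 5.25
position: [460.9, -136.0, 62.7]
tcp_rot: [-3.136, -0.002, 1.52]
force: [-0.6, 0.1, -1.3]
opening: 0.277
gripper_force: 29.7
```

Run:
```python
from h import *
import pickle
P=ctrl.camera_params("wrist");im=ctrl.capture("wrist");print(ctrl.observe()['position'])
pickle.dump(P,open("w2.pkl","wb"));cv2.imwrite("pics/w2.png",im)
cv2.imwrite("pics/w2b.png",cv2.resize(im,(800,600),interpolation=cv2.INTER_CUBIC))
```

```text
[ 462.02577653 -136.82703443   64.0673044 ]
```

View pics/w2b.png

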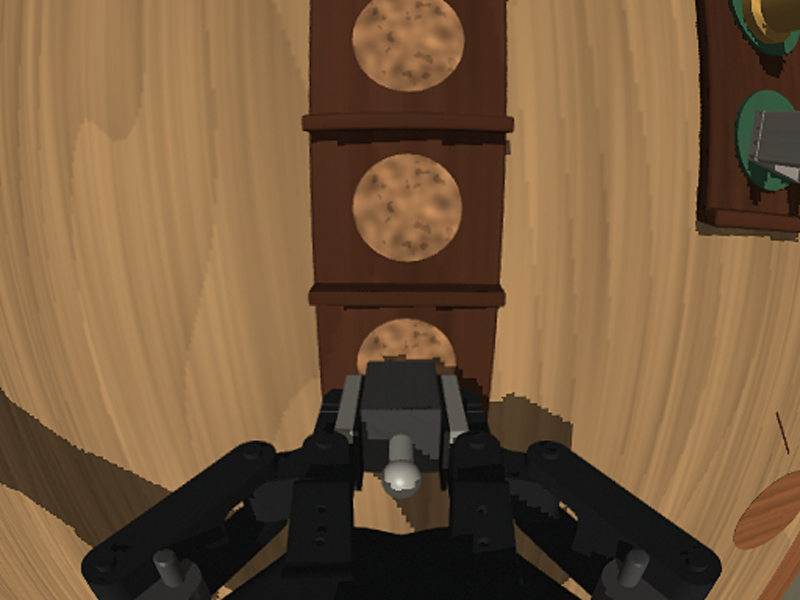

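Key held upright and aligned. The next cork is at (407,207) and the one after at (408,41). I'll refine the bay positions from these.

Run:
```python
from h import *
import pickle
P=pickle.load(open("w2.pkl","rb"));k=.64
for u,v in((407,207),(408,41)):print(wpl(P,u*k,v*k,10.5))
print("foot near edge? key top axis",wpl(P,401*k,478*k,114-13+1-38+0)) 
Q=pickle.load(open("w1.pkl","rb"));print("yoke",wpl(Q,296.7,257.5,61),"nose",wpl(Q,297,210.8,65)); print(ctrl.observe()['position'])
```

```text
[465.44444844 -74.08744547  10.5       ]
[469.04236162  -9.32927981  10.5       ]
foot near edge? key top axis [ 459.13673849 -158.66135611   64.        ]
yoke [638.70790888 -42.79438104  61.        ] nose [635.39199976  21.07967719  65.        ]
[ 462.02577653 -136.82703443   64.0673044 ]
```

Emit:
{"name": "move_arm", "arguments": {
  "motion": [
    {"grip":0.015,"travel":[0,-0.001,-0.015],"delta_rot":[0,0,0]},
    {"grip":0.015,"travel":[0,0,-0.01],"delta_rot":[0,0,0]},
    {"grip":0.015,"travel":[0,0,-0.006],"delta_rot":[0,0,0]},
    {"grip":0.015,"travel":[0,0,0],"delta_rot":[0,0,0]},
    {"grip":0.015,"travel":[0,0,0],"delta_rot":[0,0,0]}
  ]
}}

```text
t: 5.8
position: [462.7, -140.1, 34.6]
tcp_rot: [3.141, 0.0, 1.517]
force: [0.0, -0.2, -0.4]
opening: 0.278
gripper_force: 29.7
```

Emit:
{"name": "move_arm", "arguments": {
  "motion": [
    {"grip":0.015,"travel":[0,0,-0.001],"delta_rot":[0,0,0]},
    {"grip":0.085,"travel":[0,0,0],"delta_rot":[0,0,0]},
    {"grip":0.085,"travel":[0,0,0],"delta_rot":[0,0,0]},
    {"grip":0.085,"travel":[0,0,0],"delta_rot":[0,0,0]},
    {"grip":0.085,"travel":[0,0,0],"delta_rot":[0,0,0]},
    {"grip":0.085,"travel":[0,0,0.02],"delta_rot":[0,0,0]},
    {"grip":0.085,"travel":[0,0,0.035],"delta_rot":[0,0,0]},
    {"grip":0.085,"travel":[0,0,0.04],"delta_rot":[0,0,0]},
    {"grip":0.085,"travel":[0.016,0.02,0],"delta_rot":[0,0,0.01]},
    {"grip":0.085,"travel":[0.03,0.037,0],"delta_rot":[0,0,0.01]},
    {"grip":0.085,"travel":[0.03,0.037,0],"delta_rot":[0,0,0.01]},
    {"grip":0.085,"travel":[0.03,0.037,0],"delta_rot":[0,0,0.01]},
    {"grip":0.085,"travel":[0.03,0.037,0],"delta_rot":[0,0,0.01]},
    {"grip":0.085,"travel":[0.03,0.037,0],"delta_rot":[0,0,0]},
    {"grip":0.085,"travel":[0.018,0.021,0],"delta_rot":[0,0,0]},
    {"grip":0.085,"travel":[0,0,0],"delta_rot":[0,0,0]},
    {"grip":0.085,"travel":[0,0,0],"delta_rot":[0,0,0]}
  ]
}}

```text
t: 7.5
position: [646.0, 85.9, 127.6]
tcp_rot: [-3.14, 0.001, 1.568]
force: [0.1, -1.0, 0.4]
opening: 0.996
gripper_force: 0.0
```

Run:
```python
from h import *
import pickle
P=ctrl.camera_params("wrist");im=ctrl.capture("wrist");print(ctrl.observe()['position'])
t=ctrl.capture("top");s=ctrl.capture("scene")
pickle.dump(P,open("w3.pkl","wb"));cv2.imwrite("pics/w3.png",im)
a=cv2.resize(im,(512,384));b=cv2.resize(s[140:332,245:440],(288,284),interpolation=cv2.INTER_CUBIC)
c=np.zeros((384,800,3),np.uint8);c[:,:512]=a;c[:284,512:]=b
cv2.imwrite("pics/w3b.png",c)
```

```text
[645.71749705  84.3044561  127.93512828]
```

View pics/w3b.png

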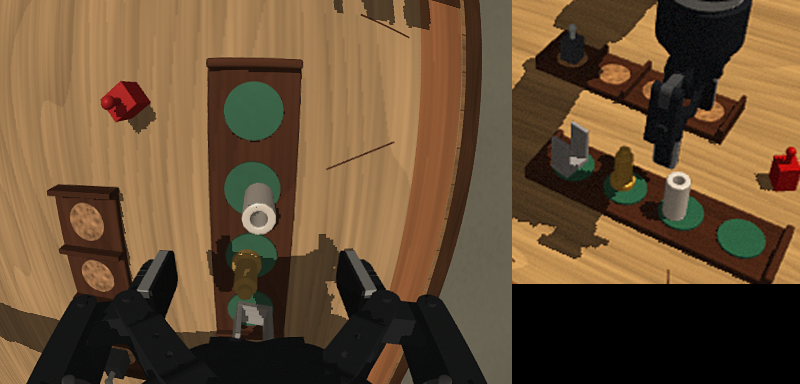

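The key stands upright in the right-end bay, and the tube ring is at (259,218).

Run:
```python
from h import *
import pickle
P=pickle.load(open("w3.pkl","rb"))
print(wpl(P,259,218,63),"nose",wpl(P,243,290,65),"foot",wpl(P,246,258,18),ctrl.observe()['position'])
```

```text
[647.04955161  86.76711008  63.        ] nose [634.50581846  25.32528788  65.        ] foot [635.43244483  26.75839587  18.        ] [645.67938614  83.41821189 128.41750997]
```

Emit:
{"name": "move_arm", "arguments": {
  "motion": [
    {"grip":0.085,"travel":[0.001,0.0015,-0.025],"delta_rot":[0,0,0]},
    {"grip":0.085,"travel":[0,0,-0.03],"delta_rot":[0,0,0]},
    {"grip":0.085,"travel":[0,0,-0.022],"delta_rot":[0,0,0]},
    {"grip":0.085,"travel":[0,0,-0.015],"delta_rot":[0,0,0]},
    {"grip":0.085,"travel":[0,0,0],"delta_rot":[0,0,0]},
    {"grip":0.085,"travel":[0,0,0],"delta_rot":[0,0,0]},
    {"grip":0.015,"travel":[0,0,0],"delta_rot":[0,0,0]},
    {"grip":0.015,"travel":[0,0,0],"delta_rot":[0,0,0]},
    {"grip":0.015,"travel":[0,0,0],"delta_rot":[0,0,0]},
    {"grip":0.015,"travel":[0,0,0],"delta_rot":[0,0,0]},
    {"grip":0.015,"travel":[0,0,0],"delta_rot":[0,0,0]},
    {"grip":0.015,"travel":[0,0,0],"delta_rot":[0,0,0]},
    {"grip":0.015,"travel":[0,0,0],"delta_rot":[0,0,0]}
  ]
}}

```text
t: 8.95
position: [647.7, 87.5, 37.0]
tcp_rot: [3.141, -0.0, 1.567]
force: [-2.0, -0.2, 4.0]
opening: 0.282
gripper_force: 29.7
```

Emit:
{"name": "move_arm", "arguments": {
  "motion": [
    {"grip":0.015,"travel":[0,0,0.02],"delta_rot":[0,0,0]},
    {"grip":0.015,"travel":[0,0,0.03],"delta_rot":[0,0,0]},
    {"grip":0.015,"travel":[-0.01,-0.009,0.025],"delta_rot":[0,0,-0.01]},
    {"grip":0.015,"travel":[-0.024,-0.021,0],"delta_rot":[0,0,-0.01]},
    {"grip":0.015,"travel":[-0.024,-0.021,0],"delta_rot":[0,0,-0.01]},
    {"grip":0.015,"travel":[-0.024,-0.021,0],"delta_rot":[0,0,-0.01]},
    {"grip":0.015,"travel":[-0.024,-0.021,0],"delta_rot":[0,0,-0.01]},
    {"grip":0.015,"travel":[-0.024,-0.021,0],"delta_rot":[0,0,0]},
    {"grip":0.015,"travel":[-0.024,-0.021,0],"delta_rot":[0,0,0]},
    {"grip":0.015,"travel":[-0.018,-0.017,0],"delta_rot":[0,0,0]},
    {"grip":0.015,"travel":[-0.01,-0.0095,0],"delta_rot":[0,0,0]},
    {"grip":0.015,"travel":[0,0,0],"delta_rot":[0,0,0]},
    {"grip":0.015,"travel":[0,0,-0.025],"delta_rot":[0,0,0]},
    {"grip":0.015,"travel":[0,0,-0.025],"delta_rot":[0,0,0]},
    {"grip":0.015,"travel":[0,0,-0.017],"delta_rot":[0,0,0]},
    {"grip":0.015,"travel":[0,0,-0.009],"delta_rot":[0,0,0]},
    {"grip":0.015,"travel":[0,0,0],"delta_rot":[0,0,0]},
    {"grip":0.015,"travel":[0,0,0],"delta_rot":[0,0,0]}
  ]
}}

```text
t: 10.75
position: [466.5, -73.6, 35.5]
tcp_rot: [3.14, 0.0, 1.518]
force: [-0.1, -0.1, -0.1]
opening: 0.287
gripper_force: 29.6
```

Emit:
{"name": "move_arm", "arguments": {
  "motion": [
    {"grip":0.015,"travel":[0,0,-0.001],"delta_rot":[0,0,0]},
    {"grip":0.085,"travel":[0,0,0],"delta_rot":[0,0,0]},
    {"grip":0.085,"travel":[0,0,0],"delta_rot":[0,0,0]},
    {"grip":0.085,"travel":[0,0,0],"delta_rot":[0,0,0]},
    {"grip":0.085,"travel":[0,0,0],"delta_rot":[0,0,0]},
    {"grip":0.085,"travel":[0,0,0.02],"delta_rot":[0,0,0]},
    {"grip":0.085,"travel":[0,0,0.035],"delta_rot":[0,0,0]},
    {"grip":0.085,"travel":[0,0,0.04],"delta_rot":[0,0,0]},
    {"grip":0.085,"travel":[0.015,0.009,0],"delta_rot":[0,0,0.01]},
    {"grip":0.085,"travel":[0.03,0.017,0],"delta_rot":[0,0,0.01]},
    {"grip":0.085,"travel":[0.03,0.017,0],"delta_rot":[0,0,0.01]},
    {"grip":0.085,"travel":[0.03,0.017,0],"delta_rot":[0,0,0.01]},
    {"grip":0.085,"travel":[0.03,0.017,0],"delta_rot":[0,0,0.01]},
    {"grip":0.085,"travel":[0.02,0.012,0],"delta_rot":[0,0,0]},
    {"grip":0.085,"travel":[0.0135,0.009,0],"delta_rot":[0,0,0]},
    {"grip":0.085,"travel":[0,0,0],"delta_rot":[0,0,0]},
    {"grip":0.085,"travel":[0,0,0],"delta_rot":[0,0,0]}
  ]
}}

```text
t: 12.45
position: [633.1, 23.3, 128.9]
tcp_rot: [-3.14, 0.001, 1.567]
force: [-0.6, -0.7, -0.3]
opening: 0.994
gripper_force: 0.0
```

Run:
```python
from h import *
import pickle
P=ctrl.camera_params("wrist");im=ctrl.capture("wrist");print(ctrl.observe()['position'])
s=ctrl.capture("scene")
pickle.dump(P,open("w4.pkl","wb"));cv2.imwrite("pics/w4.png",im)
a=cv2.resize(im[130:330,180:340],(480,600),interpolation=cv2.INTER_CUBIC);b=cv2.resize(s[140:332,245:440],(320,315),interpolation=cv2.INTER_CUBIC)
c=np.zeros((600,800,3),np.uint8);c[:,:480]=a;c[:315,480:]=b
cv2.imwrite("pics/w4b.png",c)
```

```text
[632.77623444  22.67033926 129.07604181]
```

View pics/w4b.png

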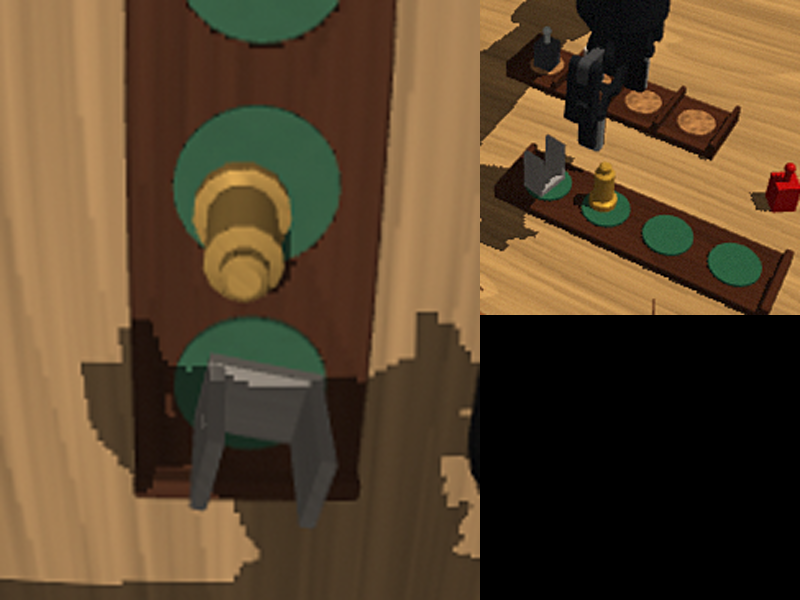

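The plug flange centre is at crop (243,214) and the nose at (244,275). Tube upright in its bay is hidden behind the gripper. The yoke base edge runs (210,357) to (325,376).

Run:
```python
from h import *
import pickle
P=pickle.load(open("w4.pkl","rb"));f=lambda u,v,z:np.round(wpl(P,180+u/3,130+v/3,z)[:2],1)
print("foot",f(243,214,20),"nose",f(244,275,65))
for z in(13,61):print(z,f(210,357,z),f(325,376,z),"far",f(192,507,z),f(301,526,z),f(335,465,z))
print(ctrl.observe()['position'])
```

```text
foot [636.1  20.2] nose [635.7  21.7]
13 [626.1 -29.7] [662.2 -37. ] far [619.  -89.8] [656.8 -98.9] [667.2 -72.2]
61 [627.4  -2.6] [656.4  -8.4] far [621.7 -50.8] [652.1 -58.1] [660.4 -36.6]
[632.74753521  22.44991433 129.26720374]
```

Emit:
{"name": "move_arm", "arguments": {
  "motion": [
    {"grip":0.085,"travel":[0.002,-0.0015,-0.02],"delta_rot":[0,0,0]},
    {"grip":0.085,"travel":[0,0,-0.03],"delta_rot":[0,0,0]},
    {"grip":0.085,"travel":[0,0,-0.022],"delta_rot":[0,0,0]},
    {"grip":0.085,"travel":[0,0,-0.014],"delta_rot":[0,0,0]},
    {"grip":0.085,"travel":[0,0,0],"delta_rot":[0,0,0]},
    {"grip":0.085,"travel":[0,0,0],"delta_rot":[0,0,0]},
    {"grip":0.01,"travel":[0,0,0],"delta_rot":[0,0,0]},
    {"grip":0.01,"travel":[0,0,0],"delta_rot":[0,0,0]},
    {"grip":0.01,"travel":[0,0,0],"delta_rot":[0,0,0]},
    {"grip":0.01,"travel":[0,0,0],"delta_rot":[0,0,0]},
    {"grip":0.01,"travel":[0,0,0],"delta_rot":[0,0,0]},
    {"grip":0.01,"travel":[0,0,0],"delta_rot":[0,0,0]},
    {"grip":0.01,"travel":[0,0,0],"delta_rot":[0,0,0]},
    {"grip":0.01,"travel":[0,0,0],"delta_rot":[0,0,0]}
  ]
}}

```text
t: 13.95
position: [636.2, 22.4, 43.8]
tcp_rot: [3.141, -0.0, 1.567]
force: [0.1, 0.2, 3.0]
opening: 0.223
gripper_force: 29.7
```

Emit:
{"name": "move_arm", "arguments": {
  "motion": [
    {"grip":0.01,"travel":[0,0,0.02],"delta_rot":[0,0,0]},
    {"grip":0.01,"travel":[0,0,0.03],"delta_rot":[0,0,0]},
    {"grip":0.01,"travel":[-0.01,-0.002,0.025],"delta_rot":[0,0,-0.01]},
    {"grip":0.01,"travel":[-0.024,-0.0045,0],"delta_rot":[0,0,-0.01]},
    {"grip":0.01,"travel":[-0.025,-0.0045,0],"delta_rot":[0,0,-0.01]},
    {"grip":0.01,"travel":[-0.025,-0.0045,0],"delta_rot":[0,0,-0.01]},
    {"grip":0.01,"travel":[-0.025,-0.0045,0],"delta_rot":[0,0,-0.01]},
    {"grip":0.01,"travel":[-0.025,-0.0045,0],"delta_rot":[0,0,0]},
    {"grip":0.01,"travel":[-0.02,-0.004,0],"delta_rot":[0,0,0]},
    {"grip":0.01,"travel":[-0.013,-0.002,0],"delta_rot":[0,0,0]},
    {"grip":0.01,"travel":[0,0,0],"delta_rot":[0,0,0]},
    {"grip":0.01,"travel":[0,0,-0.025],"delta_rot":[0,0,0]},
    {"grip":0.01,"travel":[0,0,-0.025],"delta_rot":[0,0,0]},
    {"grip":0.01,"travel":[0,0,-0.017],"delta_rot":[0,0,0]},
    {"grip":0.01,"travel":[0,0,-0.009],"delta_rot":[0,0,0]},
    {"grip":0.01,"travel":[0,0,0],"delta_rot":[0,0,0]},
    {"grip":0.01,"travel":[0,0,0],"delta_rot":[0,0,0]}
  ]
}}

```text
t: 15.65
position: [469.7, -8.2, 42.5]
tcp_rot: [3.141, 0.0, 1.517]
force: [-0.1, 0.2, 0.1]
opening: 0.224
gripper_force: 29.9
```

Emit:
{"name": "move_arm", "arguments": {
  "motion": [
    {"grip":0.01,"travel":[0,0,-0.001],"delta_rot":[0,0,0]},
    {"grip":0.085,"travel":[0,0,0],"delta_rot":[0,0,0]},
    {"grip":0.085,"travel":[0,0,0],"delta_rot":[0,0,0]},
    {"grip":0.085,"travel":[0,0,0],"delta_rot":[0,0,0]},
    {"grip":0.085,"travel":[0,0,0],"delta_rot":[0,0,0]},
    {"grip":0.085,"travel":[0,0,0.02],"delta_rot":[0,0,0]},
    {"grip":0.085,"travel":[0,0,0.034],"delta_rot":[0,0,0]},
    {"grip":0.085,"travel":[0,0,0.035],"delta_rot":[0,0,0]},
    {"grip":0.085,"travel":[0.016,-0.003,0],"delta_rot":[0,0,-0.03]},
    {"grip":0.085,"travel":[0.03,-0.006,0],"delta_rot":[0,0,-0.03]},
    {"grip":0.085,"travel":[0.03,-0.006,0],"delta_rot":[0,0,-0.03]},
    {"grip":0.085,"travel":[0.03,-0.006,0],"delta_rot":[0,0,-0.03]},
    {"grip":0.085,"travel":[0.03,-0.006,0],"delta_rot":[0,0,-0.03]},
    {"grip":0.085,"travel":[0.02,-0.006,0],"delta_rot":[0,0,0]},
    {"grip":0.085,"travel":[0.016,-0.003,0],"delta_rot":[0,0,0]},
    {"grip":0.085,"travel":[0,0,0],"delta_rot":[0,0,0]},
    {"grip":0.085,"travel":[0,0,0],"delta_rot":[0,0,0]}
  ]
}}

```text
t: 17.35
position: [640.2, -44.2, 129.8]
tcp_rot: [-3.14, 0.0, 1.367]
force: [-0.5, 0.2, -0.4]
opening: 0.996
gripper_force: 0.0
```

Run:
```python
from h import *
import pickle
P=ctrl.camera_params("wrist");im=ctrl.capture("wrist");o=ctrl.observe();print(o['position'],o['tcp_rot'])
s=ctrl.capture("scene")
pickle.dump(P,open("w5.pkl","wb"));cv2.imwrite("pics/w5.png",im)
a=cv2.resize(im[130:330,180:340],(480,600),interpolation=cv2.INTER_CUBIC);b=cv2.resize(s[140:332,245:440],(320,315),interpolation=cv2.INTER_CUBIC)
c=np.zeros((600,800,3),np.uint8);c[:,:480]=a;c[:315,480:]=b
cv2.imwrite("pics/w5b.png",c)
```

```text
[639.85328526 -43.92064168 129.98043022] [-3.14003201e+00 -8.07357618e-05  1.36679415e+00]
```

View pics/w5b.png

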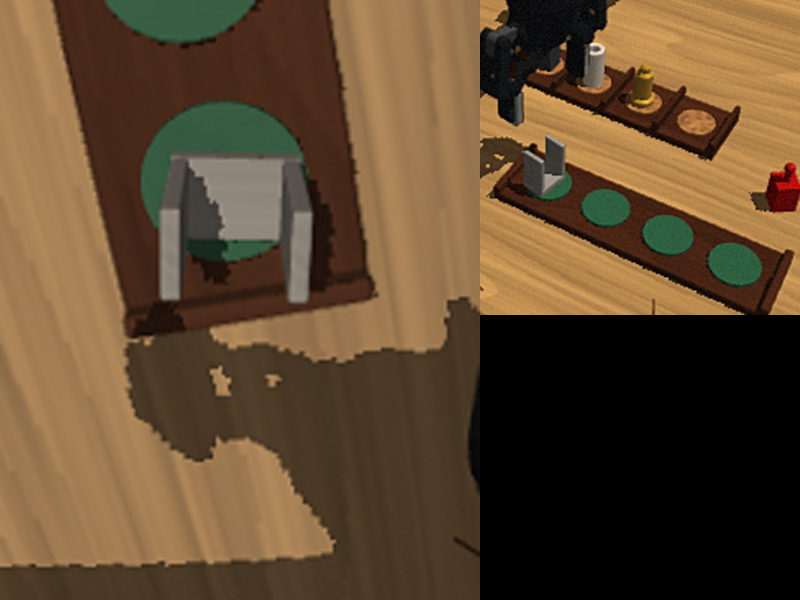

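The yoke is aligned with the tool: arm tops span crop (160..312, 207..300). The tube and plug stand upright in their bays.

Run:
```python
from h import *
import pickle
P=pickle.load(open("w5.pkl","rb"));f=lambda u,v,z:np.round(wpl(P,180+u/3,130+v/3,z)[:2],1)
print(f(236,253.5,61),f(160,207,61),f(312,207,61),ctrl.observe()['position'])
```

```text
[641.2 -42.7] [626.2 -27.6] [661.  -34.8] [639.79729133 -43.8093529  130.16685747]
```

Emit:
{"name": "move_arm", "arguments": {
  "motion": [
    {"grip":0.085,"travel":[0.001,0.001,-0.025],"delta_rot":[0,0,0]},
    {"grip":0.085,"travel":[0,0,-0.03],"delta_rot":[0,0,0]},
    {"grip":0.085,"travel":[0,0,-0.022],"delta_rot":[0,0,0]},
    {"grip":0.085,"travel":[0,0,-0.015],"delta_rot":[0,0,0]},
    {"grip":0.085,"travel":[0,0,0],"delta_rot":[0,0,0]},
    {"grip":0.085,"travel":[0,0,0],"delta_rot":[0,0,0]},
    {"grip":0.025,"travel":[0,0,0],"delta_rot":[0,0,0]},
    {"grip":0.025,"travel":[0,0,0],"delta_rot":[0,0,0]},
    {"grip":0.025,"travel":[0,0,0],"delta_rot":[0,0,0]},
    {"grip":0.025,"travel":[0,0,0],"delta_rot":[0,0,0]},
    {"grip":0.025,"travel":[0,0,0],"delta_rot":[0,0,0]},
    {"grip":0.025,"travel":[0,0,0],"delta_rot":[0,0,0]},
    {"grip":0.025,"travel":[0,0,0],"delta_rot":[0,0,0]}
  ]
}}

```text
t: 18.75
position: [642.5, -43.2, 39.2]
tcp_rot: [3.14, -0.0, 1.367]
force: [-0.9, -0.7, 6.4]
opening: 0.417
gripper_force: 30.6
```

Emit:
{"name": "move_arm", "arguments": {
  "motion": [
    {"grip":0.025,"travel":[0,0,0.02],"delta_rot":[0,0,0]},
    {"grip":0.025,"travel":[0,0,0.03],"delta_rot":[0,0,0]},
    {"grip":0.025,"travel":[-0.01,0.006,0.025],"delta_rot":[0,0,0.03]},
    {"grip":0.025,"travel":[-0.024,0.014,0],"delta_rot":[0,0,0.03]},
    {"grip":0.025,"travel":[-0.025,0.015,0],"delta_rot":[0,0,0.03]},
    {"grip":0.025,"travel":[-0.025,0.015,0],"delta_rot":[0,0,0.03]},
    {"grip":0.025,"travel":[-0.025,0.015,0],"delta_rot":[0,0,0.03]},
    {"grip":0.025,"travel":[-0.025,0.015,0],"delta_rot":[0,0,0]},
    {"grip":0.025,"travel":[-0.023,0.013,0],"delta_rot":[0,0,0]},
    {"grip":0.025,"travel":[-0.0125,0.007,0],"delta_rot":[0,0,0]},
    {"grip":0.025,"travel":[0,0,0],"delta_rot":[0,0,0]},
    {"grip":0.025,"travel":[0,0,-0.025],"delta_rot":[0,0,0]},
    {"grip":0.025,"travel":[0,0,-0.025],"delta_rot":[0,0,0]},
    {"grip":0.025,"travel":[0,0,-0.017],"delta_rot":[0,0,0]},
    {"grip":0.025,"travel":[0,0,-0.007],"delta_rot":[0,0,0]},
    {"grip":0.025,"travel":[0,0,0],"delta_rot":[0,0,0]},
    {"grip":0.025,"travel":[0,0,0],"delta_rot":[0,0,0]}
  ]
}}

```text
t: 20.45
position: [473.7, 56.3, 39.9]
tcp_rot: [3.14, 0.0, 1.516]
force: [0.2, 0.1, -0.6]
opening: 0.414
gripper_force: 30.2
```

Emit:
{"name": "move_arm", "arguments": {
  "motion": [
    {"grip":0.025,"travel":[0,0,-0.001],"delta_rot":[0,0,0]},
    {"grip":0.025,"travel":[0,0,-0.001],"delta_rot":[0,0,0]},
    {"grip":0.025,"travel":[0,0,-0.001],"delta_rot":[0,0,0]},
    {"grip":0.025,"travel":[0,0,0],"delta_rot":[0,0,0]},
    {"grip":0.025,"travel":[0,0,0],"delta_rot":[0,0,0]}
  ]
}}

```text
t: 20.95
position: [472.3, 56.9, 36.4]
tcp_rot: [3.141, -0.0, 1.517]
force: [0.6, -0.5, 0.2]
opening: 0.421
gripper_force: 30.2
```

Now I'll release, rise, back away toward the robot's left and look.

Emit:
{"name": "move_arm", "arguments": {
  "motion": [
    {"grip":0.085,"travel":[0,0,0],"delta_rot":[0,0,0]},
    {"grip":0.085,"travel":[0,0,0],"delta_rot":[0,0,0]},
    {"grip":0.085,"travel":[0,0,0],"delta_rot":[0,0,0]},
    {"grip":0.085,"travel":[0,0,0],"delta_rot":[0,0,0]},
    {"grip":0.085,"travel":[0,0,0.02],"delta_rot":[0,0,0]},
    {"grip":0.085,"travel":[0,0,0.04],"delta_rot":[0,0,0]},
    {"grip":0.085,"travel":[0,0,0.04],"delta_rot":[0,0,0]},
    {"grip":0.085,"travel":[0,0,0.04],"delta_rot":[0,0,0]},
    {"grip":0.085,"travel":[0,0.03,0.03],"delta_rot":[0,0,0]},
    {"grip":0.085,"travel":[0,0.04,0.02],"delta_rot":[0,0,0]},
    {"grip":0.085,"travel":[0,0.04,0],"delta_rot":[0,0,0]},
    {"grip":0.085,"travel":[0,0.04,0],"delta_rot":[0,0,0]},
    {"grip":0.085,"travel":[0,0.04,0],"delta_rot":[0,0,0]},
    {"grip":0.085,"travel":[0,0.04,0],"delta_rot":[0,0,0]},
    {"grip":0.085,"travel":[0,0.03,0],"delta_rot":[0,0,0]},
    {"grip":0.085,"travel":[0,0,0],"delta_rot":[0,0,0]},
    {"grip":0.085,"travel":[0,0,0],"delta_rot":[0,0,0]}
  ]
}}

```text
t: 22.65
position: [472.0, 317.1, 225.8]
tcp_rot: [-3.141, 0.001, 1.519]
force: [0.4, -0.3, -0.3]
opening: 0.993
gripper_force: 0.0
```

Run:
```python
from h import *
s=ctrl.capture("scene");t=ctrl.capture("top");cv2.imwrite("pics/f_t.png",t)
a=cv2.resize(t[220:290,145:305],(800,350),interpolation=cv2.INTER_CUBIC);b=cv2.resize(s[140:240,245:425],(450,250),interpolation=cv2.INTER_CUBIC)
c=np.zeros((600,800,3),np.uint8);c[:350]=a;c[350:,:450]=b;c[350:,450:]=cv2.resize(t[130:330,150:430],(350,250))
cv2.imwrite("pics/f.png",c)
```

```text
(no output)
```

View pics/f.png

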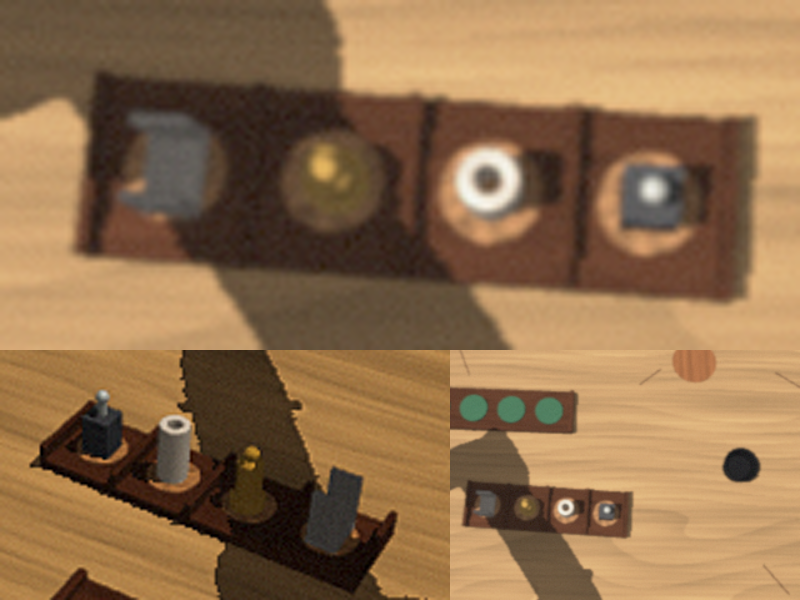

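All four parts stand upright near the middles of their bays (yoke, plug, tube, key from left to right), and the cup has not moved.

Run:
```python
from h import *
print(ctrl.observe()['t'],ctrl.sign_off())
```

```text
the job is handed in; nothing more can be done
22.75 None
```

The job is handed in at 22.75 s: the out-rack holds yoke, plug, tube and key from left to right, all upright and released, with the cup unmoved; I checked the final placing by eye in the camera images, not by measurement.

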